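# Set the pair of motorcycle shocks alike

## Task

The two motorcycle shock absorbers on the bench jig are a pair, and the far one is already set. With a fingertip, lightly flick the edge of the damping thumbwheel on the near shock, away from the robot, click by click, until it sits on the same click as the far shock's wheel. Leave the far shock untouched, pick nothing up, do not disturb the loose things around, and finish clear of everything.

Things in the scene. Friction and masses are not known exactly. Their poses are not given: they have to be found in the camera images.
- near_shock: The shock absorber nearer the robot, the one to be set. Lies level, grey coil spring 57 mm across, held on the jig by its two eyes: it cannot move. Origin on its axis, 60 mm above the bench, over the jig's cross line. Own x: across, away from the robot; y: along its axis from foot (wheel end) to top end; z: up.
- far_shock: The shock absorber farther from the robot, 130 mm beyond the near one and parallel to it: the pattern, not to be touched. Lies level, grey coil spring 57 mm across, held on the jig by its two eyes: it cannot move. Origin on its axis, 60 mm above the bench, over the jig's cross line. Own x: across, away from the robot; y: along its axis from foot (wheel end) to top end; z: up.
- near_wheel_centre (a point): Centre of the black thumbwheel, on the shock's axis, axes as the shock's. Drum radius 22.5 mm, 18 mm long along y; ten ribs 4.5 mm wide stand out to radius 27 mm. On a click the ribs lie 18, 54, 90.. deg either side of straight up. Beside it only a neck of radius 11 mm, for 23 mm (spring side) and 20 mm (eye side).
- far_wheel_centre (a point): Centre of the black thumbwheel, on the shock's axis, axes as the shock's. Drum radius 22.5 mm, 18 mm long along y; ten ribs 4.5 mm wide stand out to radius 27 mm. On a click the ribs lie 18, 54, 90.. deg either side of straight up. Beside it only a neck of radius 11 mm, for 23 mm (spring side) and 20 mm (eye side).
- near_wheel (a joint): Turn (rad) of this wheel; grows as the top of its rim moves away from the robot. Clicks 36 deg apart: 0, 0.628, 1.257, 1.885, 2.513, 3.142; stops just outside. About 4 N at the rim turns it; past half-way it snaps on to the next click by itself. Starts at 0 or 0.628, below the far wheel. White rib: see far_wheel.
- far_wheel (a joint): Turn (rad) of this wheel; grows as the top of its rim moves away from the robot. Clicks 36 deg apart: 0, 0.628, 1.257, 1.885, 2.513, 3.142; stops just outside. Starts at 1.257, 1.885 or 2.513. On both wheels one rib is white, as is a line on each face: 54 deg to the robot's side of straight up at 0, 18 at 0.628; 18, 54, 90, 126 deg to the far side at the others.
- jig: Steel jig plate fixed on the bench, 250 (x) x 400 (y) x 10 mm, carrying both shocks on four 34 mm square stud blocks; origin under its middle, axes as for the shocks.
- hook_spanner_mark (a point): Leave it alone: loose flat steel hook spanner (C-spanner) 190 mm long, 6 mm thick, lying on the jig plate between the two shocks. Point 20 mm above its underside.
- bush_mark (a point): Leave it alone: loose upright steel bush, 26 mm across and 26 mm high, on the jig plate between the shocks. Point 20 mm above its underside.
- oil_bottle_mark (a point): Leave it alone: loose grey oil bottle, 72 mm across, 185 mm tall. Point 20 mm above its underside.
- grease_tin_mark (a point): Leave it alone: loose tin, 84 mm across, 75 mm tall. Point 20 mm above its underside.
- parts_box_mark (a point): Leave it alone: loose cardboard box 100 x 130 x 60 mm high. Point 20 mm above its underside.
- screwdriver_mark (a point): Leave it alone: loose screwdriver 200 mm long, lying on the bench on the robot's side of the jig. Point 20 mm above its underside.
- bolt_tray_mark (a point): Leave it alone: loose open steel tray 110 x 150 x 30 mm high. Point 20 mm above its underside.
- brush_mark (a point): Leave it alone: loose brush 190 mm long, lying on the bench. Point 20 mm above its underside.

How it is judged:
On the way:
1. a finger pushes on the near shock's wheel (contact force between the fingers and near_shock above 0.3 N), for 0.02 s.
At the end, for the whole second after the job is handed in: The near wheel rests on the same click as the far wheel (both within 0.17 rad, about a quarter of a click, of the same setting), not turning (((value of joint near_wheel between 1.087 and 1.427 rad and value of joint far_wheel between 1.087 and 1.427 rad) or (value of joint near_wheel between 1.715 and 2.055 rad and value of joint far_wheel between 1.715 and 2.055 rad) or (value of joint near_wheel between 2.343 and 2.683 rad and value of joint far_wheel between 2.343 and 2.683 rad)) and velocity of joint near_wheel between -0.2 and 0.2 rad/s); the robot touches nothing.
It fails at once if the far shock or its wheel is touched (contact force between any of the fingers, the arm and far_shock above 1 N).
It fails at once if a loose thing is lifted, or shifted by more than 20 mm (distance of any of hook_spanner_mark, bush_mark, oil_bottle_mark, grease_tin_mark, parts_box_mark, screwdriver_mark, bolt_tray_mark, brush_mark from where it was at the start of the episode above 0.02 m).
It fails at once if the near shock is hit or leaned on with more than 40 N (contact force between any of the fingers, the arm and near_shock above 40 N).
It also fails if it takes over 45 s, if anything falls off the work surface, if the arm or the gripper's body presses on something with over 40 N, if the wrist force passes 120 N, or if a joint passes its speed limit or range.

## Robot

A 6-joint arm with a two-finger parallel gripper is mounted at the origin on the work surface. World frame = base frame: x ahead of the robot, y to its left, z up, the work surface at z = 0. Lengths are in m, angles in rad, forces in N, time in s.
With the tool pointing down it reaches from about 0.3 to 0.775 m from the base axis. Payload 14.6 kg.
Tool frame: the origin (TCP) lies between the finger pads; the fingertips stand 19 mm ahead of it and the grasp point (between the pads) is the TCP; z points along the fingers, y is the direction in which the jaws open and shut (so a half turn about z gives the same grasp; the last joint's range is limited). The gripper opens to 94 mm and grips with 3 to 60 N. Pads are 16 mm wide; open, the fingers measure 119 mm over their backs; the gripper's body (75 mm by 177 mm) begins 78 mm behind the grasp point.
Start: joints at [-1.395, 0.3, 1.521, -0, 1.321, -0.067], TCP at [0.132, -0.534, 0.224] pointing down, gripper open.
Joint ranges: [-3.03, 3.03], [-0.79, 2.21], [0.23, 2.52], [-1.04, 4.18], [0, 3.07], [-2.55, 2.55]. Speed limits (rad/s): [2.22, 2.22, 2.57, 3.14, 3.14, 3.14].

## Interface

Orientations are given as [roll, pitch, yaw] about the fixed x, y, z axes, in that order (R = Rz(yaw) Ry(pitch) Rx(roll)).
In Python, from station import telemetry, vision, ctrl gives the robot as it stands. The module is installed in compiled form; this text tells all that it offers.
- The arm moves only by the shell command python3 -m creep 'ROWS' [FORCE]. ROWS is JSON, a list of rows, each a list of 3 entries, a list of its own where there are three numbers: the shift along the tool's x, y, z in units of 50 mm (1.0 is 50 mm), then the turn about the tool's z in units of 8 degrees (1.0 is 8 degrees), then the opening, from 0 (shut) to 1 (fully open). In form: [[[tx, ty, tz], twist, gripper], ...]. A call has 1 to 12 rows; each row is the pose to reach, as a shift and turn from the pose commanded when the call began, along the tool's axes at that moment; what a row does not reach only later rows make up. A row lasts 1/10 s, in which the tool goes at most 50 mm and 8.59 degrees, less where a joint would pass 70% of its speed; a pose out of reach is approached as far as the arm can. A call with a gripper value outside its range is refused whole. The fingers move at their own pace and stop on an object; FORCE is the grip in N (left out, the last holds). Time passes only in rows, so rows that repeat a pose let the fingers close. It gives the time, the measured TCP pose, the force and the opening at its end, in the units of the state.
- telemetry.get_obs(): the state, without advancing time (a new reading comes with each control period).
- vision.camera(name): name is "side" or "top"; returns a dict with "img" (384x512x3 uint8, red, green, blue), "depth" (384x512 float32, m along the optical axis (not along the pixel's ray), 0 where there is no reading), "vertical_fov" (degrees; the focal length in pixels is half the picture's height over the tangent of half this angle, whatever the lens; pixels are square), "cx", "cy" (the principal point, pixels), "extrinsics" (4x4, takes a point from camera to world coordinates). Camera axes: x right, y down, z forward; pixel columns grow to the right and rows downward; lengths in m; the calibration is good to about 2 mm. A picture is of the moment at which its call begins.
- ctrl.hand_in(): hands the job in, once; it reports no verdict.
The state is a dict: "time_s": time; "qpos": joint angles; "joint_vel": joint speeds; "tau": joint torques, N m; "ee_pos": TCP position; "eef_rot": TCP orientation; "force": force on the tool from outside, world axes, zero at the start; "moment": the same for the moment, N m; "grip_width": finger opening in m.
Only numpy, scipy, OpenCV 4.12 (cv2) and the standard library are available. Lean on these libraries where they do the work, as an engineer would, in place of code of your own. Each camera call takes 0.05 s, during which the arm holds its last target.

## Working session

There is one attempt and no reset: what is moved stays moved. The work goes in short steps, Python scripts to look and compute and a shell command to move; the robot and the scene stay as the last step left them, time stands still between calls to the robot, and variables do not carry over. Pictures are saved under pics/ and viewed, and the job is handed in when it is done.

```bash
mkdir -p pics; cat > h.py <<'E'
import numpy as np,cv2
from station import telemetry,vision,ctrl
def snap(n,f):
    c=vision.camera(n); cv2.imwrite(f'pics/{f}.png',c['img'][:,:,::-1]); np.savez(f'{f}.npz',**c); return c
def foc(c): return c['img'].shape[0]/2/np.tan(np.radians(float(c['vertical_fov']))/2)
def cloud(c):
    f=foc(c);d=c['depth'];v,u=np.mgrid[:d.shape[0],:d.shape[1]]
    P=np.stack([(u-c['cx'])*d/f,(v-c['cy'])*d/f,d,np.ones_like(d)],-1)@np.array(c['extrinsics']).T
    return P[...,:3]
def proj(c,p):
    q=np.linalg.inv(c['extrinsics'])@np.append(p,1); f=foc(c); return q[0]/q[2]*f+c['cx'],q[1]/q[2]*f+c['cy']
E
python3 - <<'E'
from h import *
for n in('side','top'):
    c=snap(n,n+'0'); print(n,c['vertical_fov'],c['cx'],c['cy'],np.round(c['extrinsics'],3))
print(telemetry.get_obs())
E
```

```text
side 46.405694870266345 245.4812151538911 191.99788576512157 [[ 0.996 -0.066  0.053  0.524]
 [-0.083 -0.624  0.777 -0.744]
 [-0.018 -0.779 -0.627  0.719]
 [ 0.     0.     0.     1.   ]]
top 57.75225172703369 254.50301257313748 190.9593017872343 [[-0.005 -0.999  0.051  0.528]
 [-1.     0.004 -0.028  0.062]
 [ 0.027 -0.051 -0.998  0.966]
 [ 0.     0.     0.     1.   ]]
{'time_s': 0.1, 'qpos': array([-1.39462090e+00,  3.00377187e-01,  1.52154631e+00,  2.23768733e-05,
        1.32068376e+00, -6.65858378e-02]), 'joint_vel': array([ 0.00041651, -0.00152403, -0.00137738,  0.0006373 ,  0.00062222,
       -0.00090008]), 'tau': array([ 1.43075267e-03, -5.32644868e+01, -3.53282547e+01,  7.09775719e-02,
        2.35256605e-02, -6.75012507e-05]), 'ee_pos': array([ 0.13218195, -0.53365029,  0.22395254]), 'eef_rot': array([-3.14058174e+00, -8.91353094e-05,  2.42755667e-01]), 'force': array([-0.42288505,  0.18722757, -0.28863761]), 'moment': array([-0.03470576,  0.02211898, -0.02708633]), 'grip_width': 0.09390517298328131}
```

View pics/side0.png

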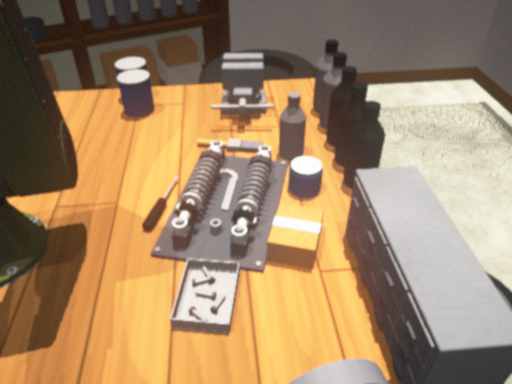

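View pics/top0.png

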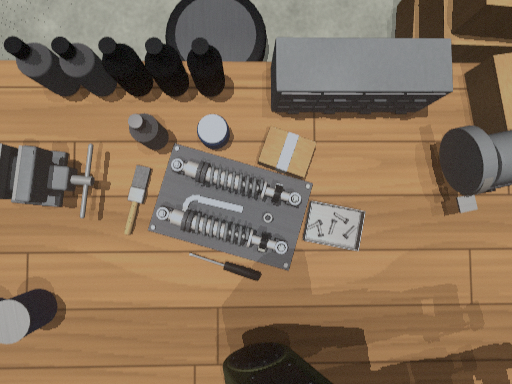

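The top picture shows the near shock from about (162,213) to (281,247), with its wheel near (265,241). The far wheel is near (280,192). In the side picture the wheels are near (187,215) and (243,215). I'll zoom in and get the geometry.

```bash
python3 - <<'E'
from h import *
t=dict(np.load('top0.npz'));s=dict(np.load('side0.npz'))
a=cv2.resize(t['img'][165:265,230:310],None,fx=5,fy=5,interpolation=cv2.INTER_CUBIC)
b=cv2.resize(s['img'][180:255,165:275],None,fx=6,fy=6,interpolation=cv2.INTER_CUBIC)
cv2.imwrite('pics/za.png',a[:,:,::-1]);cv2.imwrite('pics/zb.png',b[:,:,::-1])
P=cloud(t);d=t['depth']
for (u,v) in [(176,164),(294,199),(162,213),(281,247),(265,241),(280,192),(154,229),(178,149),(309,185),(290,265),(267,217),(240,270),(335,225),(285,150)]: print(u,v,np.round(P[v,u],3),t['img'][v,u])
# plate corners ; shock axis fit: points with z 0.06..0.1 in region
E
```

```text
176 164 [0.643 0.237 0.08 ] [183 188 194]
294 199 [ 0.552 -0.063  0.083] [183 187 186]
162 213 [0.518 0.271 0.081] [182 187 193]
281 247 [ 0.431 -0.029  0.08 ] [182 187 190]
265 241 [0.446 0.012 0.082] [56 52 51]
280 192 [ 0.57  -0.027  0.085] [58 56 51]
154 229 [0.475 0.309 0.012] [126 125 126]
178 149 [0.692 0.245 0.015] [161 163 168]
309 185 [ 0.593 -0.115  0.013] [169 171 169]
290 265 [ 0.373 -0.061  0.   ] [130  99  70]
267 217 [0.505 0.002 0.012] [105 104 108]
240 270 [0.365 0.076 0.028] [69 62 57]
335 225 [ 0.482 -0.188  0.002] [183 183 181]
285 150 [ 0.682 -0.044  0.06 ] [185 190 194]
```

```bash
python3 - <<'E'
from h import *
t=dict(np.load('top0.npz'));P=cloud(t)
# high points
m=np.zeros(P.shape[:2],bool);m[140:270,150:315]=1
# jig plate mask by height
pl=m&(P[...,2]>0.004)&(P[...,2]<0.018)&(t['img'].max(-1).astype(int)-t['img'].min(-1)<25)
import cv2
k=cv2.morphologyEx(pl.astype(np.uint8),cv2.MORPH_CLOSE,np.ones((9,9)))
sh=m&(P[...,2]>0.05)&(P[...,2]<0.10)
n,l,st,ce=cv2.connectedComponentsWithStats(sh.astype(np.uint8))
for i in range(1,n):
  if st[i,4]>60:
    q=P[l==i]; c=q.mean(0); w,V=np.linalg.eigh(np.cov(q[:,:2].T)); print(i,st[i],c.round(4),V[:,1].round(3),np.degrees(np.arctan2(*V[:,1][::-1])).round(1),q[:,2].max())
q=P[k>0];r=cv2.minAreaRect(q[:,:2].astype(np.float32));print(r,cv2.boxPoints(r))
print(np.median(P[pl][:,2]))
E
```

```text
1 [150 140  13   7  61] [0.699  0.2925 0.0713] [-0.478  0.879] 118.5 0.09946319125041991
2 [201 140  24   6  99] [0.702  0.1457 0.0667] [-0.008  1.   ] 90.4 0.07882573782158742
3 [ 258  140   57   37 1525] [ 0.6694 -0.0513  0.06  ] [0.066 0.998] 86.2 0.06485295626761178
4 [ 171  158  130   48 1970] [0.6012 0.0939 0.0758] [0.28 0.96] 73.7 0.09336456196786225
5 [ 156  206  132   48 2015] [0.4785 0.1301 0.076 ] [0.282 0.959] 73.6 0.09318350843025491
((0.5417550206184387, 0.09729160368442535), (0.4557739496231079, 0.3498554825782776), 88.62500762939453) [[ 0.3614093  -0.12633221]
 [ 0.711164   -0.13472728]
 [ 0.72210073  0.3209154 ]
 [ 0.37234604  0.32931048]]
0.009984299211899694
```

View pics/za.png

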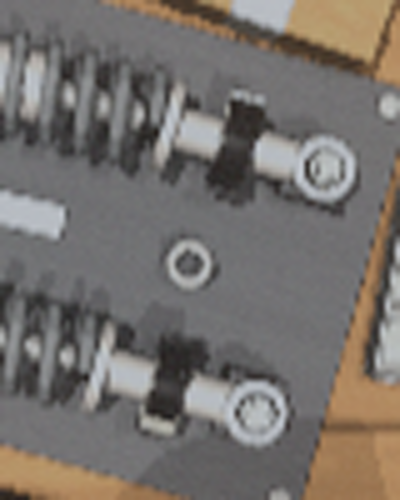

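View pics/zb.png

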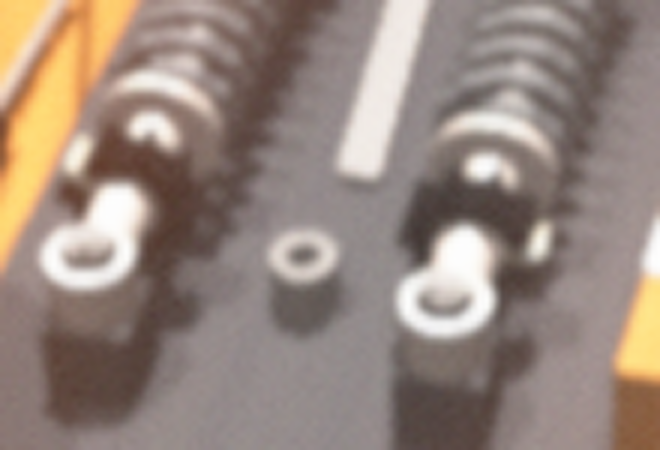

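```bash
python3 - <<'E'
from h import *
t=dict(np.load('top0.npz'));s=dict(np.load('side0.npz'));P=cloud(t)
yaw=np.radians(-16.2);X=np.array([np.cos(yaw),np.sin(yaw),0]);Y=np.array([-np.sin(yaw),np.cos(yaw),0]);Z=np.array([0,0,1.])
# extract dark wheel pts
img=t['img'].astype(int).max(-1)
for nm,(u0,u1,v0,v1) in dict(near=(255,275,228,252),far=(272,290,180,206)).items():
    sub=np.zeros(img.shape,bool);sub[v0:v1,u0:u1]=1
    q=P[sub&(img<75)&(P[...,2]>0.06)]
    print(nm,len(q),q.mean(0).round(4),'yown range',np.percentile(q@Y,[3,50,97]).round(4),'x',np.percentile(q@X,[3,50,97]).round(4),'z max',q[:,2].max())
# axis lines from metal necks/eyes: symmetric profile
for nm,pt in dict(near=[0.4785,0.1301],far=[0.6012,0.0939]).items():
    p=P.reshape(-1,3);p=p[(p[:,2]>.06)&(p[:,2]<.1)]
    x=p@X;y=p@Y;x0=np.dot(pt,X[:2])
    for a in np.arange(-.18,.42,.03):
        mm=(abs(x-x0)<.035)&(y>a)&(y<a+.03)
        if mm.sum()>20:
            # fit circle-ish: quadratic apex
            k=np.polyfit(x[mm]-x0,p[mm,2],2) ; print(nm,a.round(3),mm.sum(),'apex x',round(x0-k[1]/2/k[0],4),'mid',((x[mm].min()+x[mm].max())/2).round(4),p[mm,2].max().round(3))
E
```

```text
near 108 [0.449  0.0145 0.079 ] yown range [0.1313 0.1392 0.1476] x [0.4072 0.4282 0.4451] z max 0.08763014368207456
far 114 [ 0.565  -0.0197  0.0783] yown range [0.1309 0.1385 0.1469] x [0.5276 0.5466 0.5705] z max 0.08800497671943397
near 0.06 49 apex x 0.4216 mid 0.4213 0.082
near 0.09 123 apex x 0.4207 mid 0.4226 0.081
near 0.12 188 apex x 0.4211 mid 0.4219 0.088
near 0.15 129 apex x 0.4213 mid 0.4225 0.088
near 0.18 151 apex x 0.4233 mid 0.4227 0.09
near 0.21 155 apex x 0.4195 mid 0.4227 0.089
near 0.24 206 apex x 0.4232 mid 0.4226 0.09
near 0.27 217 apex x 0.4215 mid 0.4228 0.09
near 0.3 212 apex x 0.4224 mid 0.4226 0.091
near 0.33 242 apex x 0.4224 mid 0.4224 0.093
near 0.36 156 apex x 0.4221 mid 0.4226 0.082
near 0.39 134 apex x 0.4221 mid 0.4228 0.083
far 0.06 52 apex x 0.5515 mid 0.5513 0.082
far 0.09 116 apex x 0.5528 mid 0.5514 0.083
far 0.12 182 apex x 0.5517 mid 0.5519 0.088
far 0.15 127 apex x 0.5352 mid 0.5518 0.089
far 0.18 150 apex x 0.5576 mid 0.5513 0.089
far 0.21 151 apex x 0.5509 mid 0.5515 0.091
far 0.24 194 apex x 0.5534 mid 0.552 0.09
far 0.27 206 apex x 0.5526 mid 0.5519 0.09
far 0.3 209 apex x 0.5533 mid 0.5516 0.091
far 0.33 238 apex x 0.5527 mid 0.5522 0.093
far 0.36 154 apex x 0.553 mid 0.552 0.081
far 0.39 129 apex x 0.5526 mid 0.5524 0.082
```

```bash
cat >> h.py <<'E'
yaw=np.radians(-16.2);X=np.array([np.cos(yaw),np.sin(yaw),0]);Y=np.array([-np.sin(yaw),np.cos(yaw),0]);Z=np.array([0,0,1.])
NW=.4222*X+.139*Y+.06*Z; FW=.552*X+.139*Y+.06*Z
def whites(t,s,near_only=False):
    for nm,C in (('near',NW),('far',FW)):
        for cn,c in (('top',t),('side',s)):
            print(nm,cn,{k:tuple(np.round(proj(c,C+.027*(np.sin(np.radians(a))*X+np.cos(np.radians(a))*Z)),1)) for k,a in zip(range(6),(-54,-18,18,54,90,126))})
            u,v=proj(c,C+.01*Z);u,v=int(u),int(v)
            r=13
            g=c['img'][v-r:v+r+1,u-r:u+r+1].astype(int).min(-1); p=cloud(c)[v-r:v+r+1,u-r:u+r+1]
            q=p-C; m=(g>120)&(abs(q@Y)<.011)&(np.hypot(q@X,q[...,2])<.033)&(np.hypot(q@X,q[...,2])>.02)
            vv,uu=np.where(m)
            if len(uu):
                print('   seen px',(uu.mean()+u-r).round(1),(vv.mean()+v-r).round(1),len(uu),'angle',np.degrees(np.arctan2(q[m]@X,q[m][:,2])).round(0),)
E
python3 - <<'E'
from h import *
t=dict(np.load('top0.npz'));s=dict(np.load('side0.npz'))
whites(t,s); print(NW,FW)
E
```

```text
near top {0: (np.float64(261.0), np.float64(250.0)), 1: (np.float64(262.6), np.float64(245.2)), 2: (np.float64(264.4), np.float64(238.8)), 3: (np.float64(265.7), np.float64(233.4)), 4: (np.float64(265.8), np.float64(231.0)), 5: (np.float64(265.0), np.float64(232.5))}
   seen px 260.8 249.6 20 angle [-52. -50. -46. -52. -49. -52. -49. -51. -50. -85. -82. -59. -54. -49.
 -49. -52. -91. -84. -54. -50.]
near side {0: (np.float64(176.5), np.float64(205.5)), 1: (np.float64(181.9), np.float64(202.8)), 2: (np.float64(189.2), np.float64(203.7)), 3: (np.float64(195.5), np.float64(207.8)), 4: (np.float64(198.4), np.float64(213.4)), 5: (np.float64(196.7), np.float64(218.5))}
   seen px 181.3 205.0 40 angle [  12.   16.  -46.   -5.   -0.    6.   14.   19.  -60.  -55.  -45.  -49.
    5.   12.   20.   25.  -50.  -47.  -44.  -24.   27.   33.  -55.  -50.
  -50.  -46.  -50.  -46.  -52.  -41.  -60.  -49.  -51.  -46.  -57.  -52.
  -43.  -57. -119. -120.]
far top {0: (np.float64(274.8), np.float64(200.9)), 1: (np.float64(276.6), np.float64(195.7)), 2: (np.float64(278.4), np.float64(189.3)), 3: (np.float64(279.4), np.float64(184.5)), 4: (np.float64(279.3), np.float64(183.0)), 5: (np.float64(278.2), np.float64(185.3))}
   seen px 279.2 183.8 12 angle [80. 83. 84. 85. 54. 57. 88. 81. 87. 85. 49. 62.]
far side {0: (np.float64(233.7), np.float64(212.4)), 1: (np.float64(239.7), np.float64(209.7)), 2: (np.float64(247.3), np.float64(210.6)), 3: (np.float64(253.5), np.float64(214.8)), 4: (np.float64(255.9), np.float64(220.5)), 5: (np.float64(253.6), np.float64(225.6))}
   seen px 249.5 216.4 39 angle [  13.   18.  -11.   -8.   -1.    4.   10.   15.   19.    0.    6.   12.
   22.   28.   36.   85.   83.   82.   82.   84.   89.   80.   88.   89.
   82.   86.   82.   82.   83.   86.   88.   85.   91.  121.   94. -121.
 -128. -122.  160.]
[0.44421576 0.01569078 0.06      ] [ 0.56886188 -0.02052227  0.06      ]
```

Near wheel: the white rib is at −52°, so click 0. Far wheel: it is at about +85° and the side pixel (255,220) fits the prediction for 90°, so 2.513. That makes four clicks. The plan is to shut the gripper, turn tool x along the shock's own x, and push the upper rib with the 16 mm side of the fingertips.

```bash
python3 -m creep '[[[0.3,-0.35,0],0.2,0],[[0.9,-1.05,0],0.6,0],[[1.5,-1.75,0],1.0,0],[[2.1,-2.45,0],1.4,0],[[2.7,-3.15,0],1.8,0],[[3.3,-3.85,0],2.2,0],[[3.9,-4.55,0],2.6,0],[[4.5,-5.25,0],3.0,0],[[5.1,-5.95,0],3.3,0],[[5.7,-6.65,0],3.77,0],[[6.3,-7.35,0],3.77,0],[[6.7,-7.8,0],3.77,0]]' 20
```

```text
time_s: 1.3
ee_pos: [0.3642, -0.0723, 0.2245]
eef_rot: [-3.141, -0.0, -0.282]
force: [0.5, -0.6, 0.4]
grip_width: 0.0021
```

```bash
python3 -m creep '[[[0.1,-0.5,0],0,0],[[0.2,-1.1,0],0,0],[[0.3,-1.7,0],0,0],[[0.38,-2.1,0.4],0,0],[[0.38,-2.1,1.0],0,0],[[0.38,-2.1,1.5],0,0],[[0.38,-2.1,1.5],0,0]]'; python3 - <<'E'
from h import *
o=telemetry.get_obs();p=o['ee_pos'];print(p,o['eef_rot'],o['force'],'rel',[round(float((p-NW)@a)*1000,1) for a in (X,Y,Z)])
s=snap('side','side1');t=snap('top','top1')
a=cv2.resize(s['img'][100:255,120:280],None,fx=4,fy=4,interpolation=cv2.INTER_CUBIC);cv2.imwrite('pics/z1.png',a[:,:,::-1])
E
```

```text
time_s: 2.0
ee_pos: [0.4097, 0.0209, 0.1469]
eef_rot: [3.14, 0.005, -0.283]
force: [0.0, 0.0, 0.1]
grip_width: 0.0003
[0.40970418 0.02090956 0.14693665] [ 3.14025741  0.00528071 -0.28329157] [0.02979367 0.00960169 0.12645621] rel [-34.6, -4.6, 86.9]
```

View pics/z1.png

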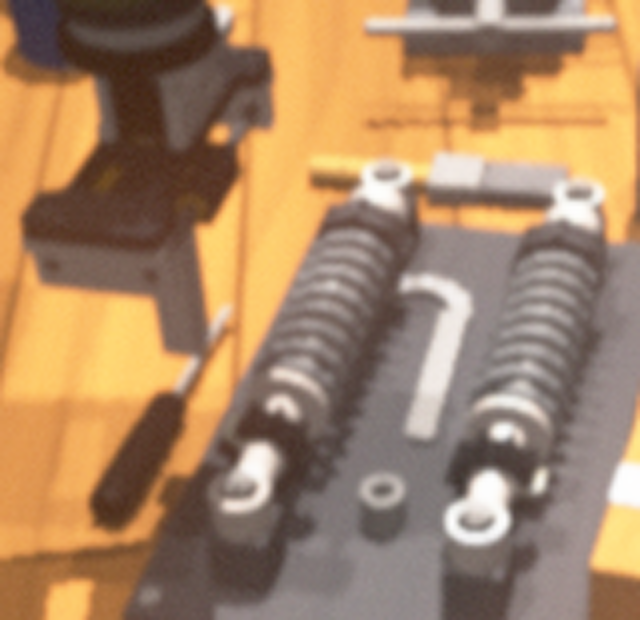

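```bash
python3 - <<'E'
from h import *
s=dict(np.load('side1.npz'));t=dict(np.load('top1.npz'))
p=np.array([.4097,.0209,.1469])
tip=p-.019*Z
print(tip,proj(s,tip),proj(s,tip+.008*X),proj(s,tip-.008*X),proj(s,tip-.0125*Y))
P=cloud(s)
for v in range(175,195): print(v,[ (int((P[v,u]-NW)@X*1000),int((P[v,u]-NW)@Y*1000),int(P[v,u,2]*1000)) for u in range(156,178,2)])
whites(t,s)
E
```

```text
[0.4097 0.0209 0.1279] (np.float64(167.38379852725308), np.float64(187.70736884813243)) (np.float64(170.94394698876914), np.float64(188.11464990188145)) (np.float64(163.83347089634253), np.float64(187.30121129759706)) (np.float64(165.43234843342339), np.float64(191.30784723771632))
175 [(-153, 194, 0), (-149, 197, -1), (-40, -17, 170), (-35, -18, 171), (-32, -16, 170), (-28, -15, 170), (-25, -10, 167), (-26, 0, 159), (-112, 206, -3), (-106, 205, -1), (-99, 203, 1)]
176 [(-152, 191, 0), (-147, 192, -1), (-41, -15, 166), (-37, -16, 167), (-33, -14, 166), (-28, -16, 168), (-27, -8, 163), (-25, -1, 158), (-108, 197, 0), (-104, 201, -1), (-90, 180, 15)]
177 [(-147, 181, 3), (-144, 186, 0), (-41, -16, 164), (-36, -17, 165), (-33, -15, 165), (-29, -14, 164), (-25, -13, 164), (-25, -3, 156), (-108, 195, -1), (-102, 194, 0), (-89, 177, 14)]
178 [(-146, 178, 2), (-143, 183, 0), (-41, -17, 162), (-38, -13, 160), (-33, -15, 161), (-29, -15, 162), (-26, -12, 160), (-27, 0, 151), (-105, 188, 0), (-91, 169, 16), (-87, 172, 15)]
179 [(-147, 177, 0), (-142, 179, 0), (-42, -17, 159), (-37, -16, 159), 
[... 3666 characters left out ...]
np.float64(279.3), np.float64(183.0)), 5: (np.float64(278.2), np.float64(185.3))}
   seen px 278.8 184.5 13 angle [84. 86. 89. 87. 52. 57. 74. 82. 87. 83. 51. 58. -9.]
far side {0: (np.float64(233.7), np.float64(212.4)), 1: (np.float64(239.7), np.float64(209.7)), 2: (np.float64(247.3), np.float64(210.6)), 3: (np.float64(253.5), np.float64(214.8)), 4: (np.float64(255.9), np.float64(220.5)), 5: (np.float64(253.6), np.float64(225.6))}
   seen px 249.6 216.6 38 angle [  13.   18.  -12.   -6.    0.    5.   10.   15.   19.    2.    5.   22.
   29.   35.   79.   81.   83.   87.   83.   89.   81.   76.   86.   81.
   82.   91.   84.   86.   88.   87.   89.   90.  121.   95. -124. -127.
 -126.  159.]
```

```bash
python3 - <<'E'
from h import *
a=dict(np.load('top1.npz'))['img'][180:300,200:320];cv2.imwrite('pics/z2.png',cv2.resize(a,None,fx=5,fy=5,interpolation=cv2.INTER_CUBIC)[:,:,::-1])
E
```

```text
(no output)
```

View pics/z2.png

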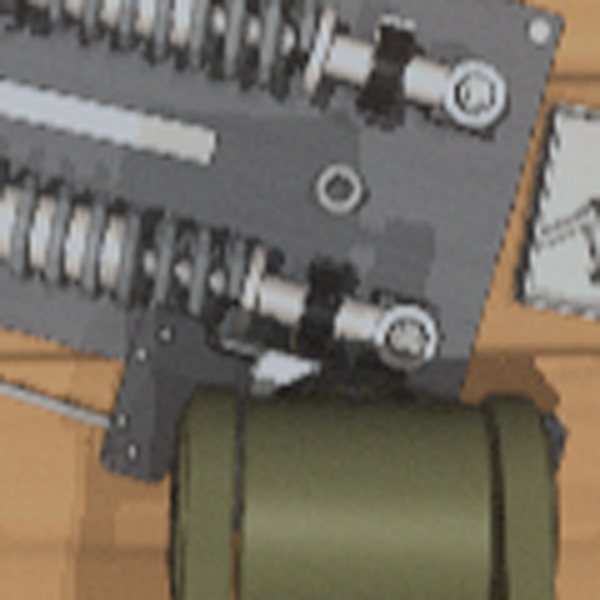

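The measured tip (x −43…−26 mm, y −17…+8 mm, z about 128 mm relative to the wheel) agrees with the telemetry. Now I'll centre in y, descend on the robot's side of the wheel and settle.

```bash
cat > st.py <<'E'
from h import *
o=telemetry.get_obs();p=o['ee_pos'];r=lambda q:[round(float(q@a)*1000,1) for a in (X,Y,Z)]
print('lead x,y,tip z rel wheel',(np.array(r(p-NW))+[8,0,-19]).round(1),'F XYZ own',[round(float(o['force']@a),2) for a in (X,Y,Z)],o['eef_rot'].round(3),o['time_s'])
E
python3 st.py; python3 -m creep '[[[0,0,0.2],0,0],[[0,-0.06,0.5],0,0],[[0,-0.06,0.8],0,0],[[0,-0.06,0.9],0,0],[[0,-0.06,0.9],0,0]]'; python3 st.py
```

```text
lead x,y,tip z rel wheel [-24.9  -4.4  71. ] F XYZ own [-0.48, -0.51, 1.21] [ 3.142  0.    -0.284] 2.1
time_s: 2.6
ee_pos: [0.4121, 0.0235, 0.1044]
eef_rot: [3.142, 0.0, -0.284]
force: [0.5, 0.3, 0.5]
grip_width: 0.0003
lead x,y,tip z rel wheel [-25.   -1.4  25.4] F XYZ own [0.36, 0.4, 0.53] [ 3.142  0.    -0.284] 2.6
```

```bash
python3 -m creep '[[[0,0,0.07],0,0],[[0.1,0,0.07],0,0],[[0.2,0,0.07],0,0],[[0.24,0,0.07],0,0],[[0.28,0,0.06],0,0],[[0.31,0,0.053],0,0],[[0.34,0,0.044],0,0],[[0.37,0,0.036],0,0],[[0.4,0,0.03],0,0],[[0.4,0,0.03],0,0]]'; python3 st.py
```

```text
time_s: 3.6
ee_pos: [0.4316, 0.0179, 0.1031]
eef_rot: [-3.142, -0.001, -0.284]
force: [-1.0, 0.1, -0.1]
grip_width: 0.0004
lead x,y,tip z rel wheel [-4.7 -1.4 24.1] F XYZ own [-0.96, -0.22, -0.08] [-3.142e+00 -1.000e-03 -2.840e-01] 3.6
```

```bash
python3 -m creep '[[[0.03,0,-0.004],0,0],[[0.06,0,-0.008],0,0],[[0.06,0,-0.008],0,0]]'; python3 st.py;  python3 -m creep '[[[0.03,0,0],0,0],[[0.05,0,0],0,0],[[0.05,0,0],0,0]]'; python3 st.py; python3 - <<'E'
from h import *
s=snap('side','side2');t=snap('top','top2')
a=cv2.resize(s['img'][150:255,140:280],None,fx=5,fy=5,interpolation=cv2.INTER_CUBIC);cv2.imwrite('pics/z3.png',a[:,:,::-1])
E
```

```text
time_s: 3.9
ee_pos: [0.4346, 0.0171, 0.1035]
eef_rot: [-3.141, -0.001, -0.284]
force: [0.4, -0.0, 0.2]
grip_width: 0.0006
lead x,y,tip z rel wheel [-1.7 -1.3 24.5] F XYZ own [0.42, 0.12, 0.18] [-3.141e+00 -1.000e-03 -2.840e-01] 3.9
time_s: 4.2
ee_pos: [0.4371, 0.0164, 0.1039]
eef_rot: [-3.141, -0.001, -0.284]
force: [-1.2, 0.1, 6.4]
grip_width: 0.0005
lead x,y,tip z rel wheel [ 0.9 -1.3 24.9] F XYZ own [-1.18, -0.29, 6.36] [-3.141e+00 -1.000e-03 -2.840e-01] 4.2
```

View pics/z3.png

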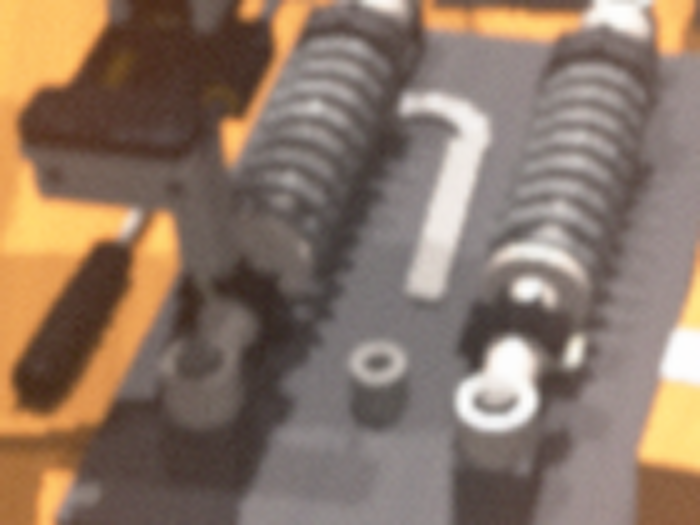

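The upward 6 N suggests the following rib has come up under the tip, so the wheel is past half-way. I'll lift, back off and check.

```bash
python3 -m creep '[[[0,0,-0.15],0,0],[[0,0,-0.4],0,0],[[-0.4,0,-0.5],0,0],[[-0.9,0,-0.5],0,0],[[-1.4,0,-0.5],0,0],[[-1.4,0,-0.5],0,0]]'; python3 st.py; python3 - <<'E'
from h import *
s=snap('side','side3');t=snap('top','top3')
whites(t,s)
a=cv2.resize(s['img'][180:255,165:275],None,fx=5,fy=5,interpolation=cv2.INTER_CUBIC)
b=cv2.resize(t['img'][180:255,220:310],None,fx=5,fy=5,interpolation=cv2.INTER_CUBIC)
o=np.zeros((375,800,3),np.uint8); o[:,:400]=a[:,:400];o[:,400:]=b[:375,:400]
cv2.imwrite('pics/z4.png',cv2.convertScaleAbs(o,alpha=1.5)[:,:,::-1])
E
```

```text
time_s: 4.9
ee_pos: [0.3676, 0.0365, 0.1286]
eef_rot: [-3.142, 0.0, -0.283]
force: [1.2, -0.4, 0.7]
grip_width: 0.0004
lead x,y,tip z rel wheel [-71.4  -1.3  49.6] F XYZ own [1.26, -0.0, 0.69] [-3.142  0.    -0.283] 4.9
near top {0: (np.float64(261.0), np.float64(250.0)), 1: (np.float64(262.6), np.float64(245.2)), 2: (np.float64(264.4), np.float64(238.8)), 3: (np.float64(265.7), np.float64(233.4)), 4: (np.float64(265.8), np.float64(231.0)), 5: (np.float64(265.0), np.float64(232.5))}
   seen px 262.4 245.6 14 angle [-16. -22. -20. -21. -18. -16. -15. -30. -30. -21. -22. -19. -35. -32.]
near side {0: (np.float64(176.5), np.float64(205.5)), 1: (np.float64(181.9), np.float64(202.8)), 2: (np.float64(189.2), np.float64(203.7)), 3: (np.float64(195.5), np.float64(207.8)), 4: (np.float64(198.4), np.float64(213.4)), 5: (np.float64(196.7), np.float64(218.5))}
   seen px 184.0 202.9 30 angle [ -24.  -14.  -15.  -20.  -17.  -13.   12.   16.  -21.  -16.  -15.  -17.
    2.    6.   13.   18.  -44.  -19.  -15.  -14.  -25.  -20.  -17.  -16.
   32.   37.  -26.  -18.  -17. -115.]
far top {0: (np.float64
[... 156 characters left out ...]
, 4: (np.float64(279.3), np.float64(183.0)), 5: (np.float64(278.2), np.float64(185.3))}
   seen px 278.8 184.5 13 angle [81. 85. 85. 88. 50. 55. 93. 81. 87. 82. 52. 56. -9.]
far side {0: (np.float64(233.7), np.float64(212.4)), 1: (np.float64(239.7), np.float64(209.7)), 2: (np.float64(247.3), np.float64(210.6)), 3: (np.float64(253.5), np.float64(214.8)), 4: (np.float64(255.9), np.float64(220.5)), 5: (np.float64(253.6), np.float64(225.6))}
   seen px 249.9 216.4 37 angle [  13.   18.  -11.   -5.   -1.    4.   10.   15.   19.    1.    6.   22.
   29.   35.   82.   86.   84.   87.   89.   89.   77.   78.   84.   87.
   85.   86.   88.   80.   84.   79.   90.   91.  118.   96. -123. -124.
  158.]
```

View pics/z4.png

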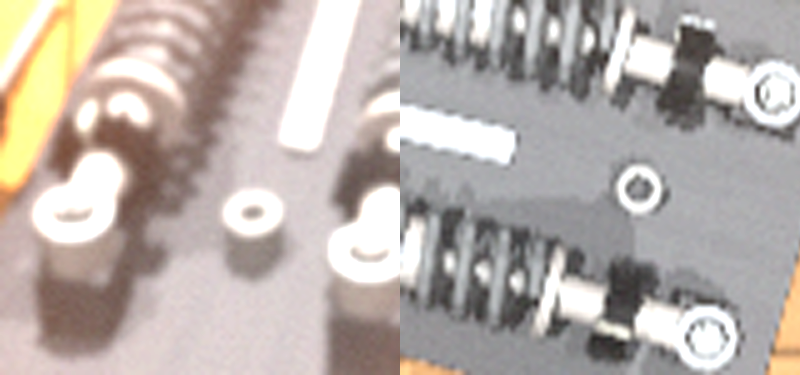

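Exactly one click: the white rib is now at −18° (top pixel (262,246)). Repeating the same stroke.

```bash
python3 -m creep '[[[0.5,0,0],0,0],[[0.93,0,0.2],0,0],[[0.93,0,0.55],0,0],[[1.15,0,0.55],0,0],[[1.21,0,0.545],0,0],[[1.27,0,0.53],0,0],[[1.33,0,0.513],0,0],[[1.36,0,0.507],0,0],[[1.39,0,0.503],0,0],[[1.42,0,0.498],0,0],[[1.445,0,0.494],0,0],[[1.445,0,0.494],0,0]]'; python3 st.py
python3 -m creep '[[[0,0,-0.15],0,0],[[0,0,-0.4],0,0],[[-0.4,0,-0.5],0,0],[[-0.9,0,-0.5],0,0],[[-1.45,0,-0.5],0,0],[[-1.45,0,-0.5],0,0]]'; python3 st.py; python3 - <<'E'
from h import *
s=snap('side','side4');t=snap('top','top4')
whites(t,s)
E
```

```text
time_s: 6.2
ee_pos: [0.4397, 0.0158, 0.1047]
eef_rot: [-3.141, -0.002, -0.284]
force: [-0.4, -1.2, 9.7]
grip_width: 0.0002
lead x,y,tip z rel wheel [ 3.6 -1.2 25.7] F XYZ own [-0.01, -1.28, 9.68] [-3.141e+00 -2.000e-03 -2.840e-01] 6.2
time_s: 6.8
ee_pos: [0.3672, 0.0367, 0.1289]
eef_rot: [3.142, 0.0, -0.283]
force: [0.2, 0.1, 0.7]
grip_width: 0.0005
lead x,y,tip z rel wheel [-71.8  -1.4  49.9] F XYZ own [0.17, 0.19, 0.72] [ 3.142  0.    -0.283] 6.8
near top {0: (np.float64(261.0), np.float64(250.0)), 1: (np.float64(262.6), np.float64(245.2)), 2: (np.float64(264.4), np.float64(238.8)), 3: (np.float64(265.7), np.float64(233.4)), 4: (np.float64(265.8), np.float64(231.0)), 5: (np.float64(265.0), np.float64(232.5))}
   seen px 264.0 239.5 14 angle [17. 17. 13. 13. 15. 17. 17. 11. 12. 13. 14. 16. 10. 12.]
near side {0: (np.float64(176.5), np.float64(205.5)), 1: (np.float64(181.9), np.float64(202.8)), 2: (np.float64(189.2), np.float64(203.7)), 3: (np.float64(195.5), np.float64(207.8)), 4: (np.float64(198.4), np.float64(213.4)), 5: (np.float64(196.7), np.float64(218.5))}
   seen px 188.4 204
[... 361 characters left out ...]
(279.3), np.float64(183.0)), 5: (np.float64(278.2), np.float64(185.3))}
   seen px 278.8 184.6 14 angle [85. 88. 85. 86. 58. 55. 84. 80. 82. 81. 58. 55. 59. -9.]
far side {0: (np.float64(233.7), np.float64(212.4)), 1: (np.float64(239.7), np.float64(209.7)), 2: (np.float64(247.3), np.float64(210.6)), 3: (np.float64(253.5), np.float64(214.8)), 4: (np.float64(255.9), np.float64(220.5)), 5: (np.float64(253.6), np.float64(225.6))}
   seen px 249.9 216.3 39 angle [  13.   18.  -14.   -5.   -1.    4.    9.   15.   19.    2.    6.   12.
   22.   30.   34.   87.   83.   88.   83.   86.   84.   78.   84.   86.
   82.   85.   83.   84.   84.   83.   80.   87.   82.   88.  121.   94.
 -124. -127.  157.]
```

White is now at +15°, which is click 2. The tip ran 2.7 mm farther than last time, so I'll shorten the stroke a little.

```bash
python3 -m creep '[[[0.5,0,0],0,0],[[0.9,0,0.2],0,0],[[0.9,0,0.56],0,0],[[1.12,0,0.56],0,0],[[1.18,0,0.555],0,0],[[1.23,0,0.54],0,0],[[1.29,0,0.52],0,0],[[1.32,0,0.512],0,0],[[1.35,0,0.507],0,0],[[1.38,0,0.502],0,0],[[1.4,0,0.5],0,0],[[1.4,0,0.5],0,0]]'; python3 st.py
python3 -m creep '[[[0,0,-0.15],0,0],[[0,0,-0.4],0,0],[[-0.4,0,-0.5],0,0],[[-0.9,0,-0.5],0,0],[[-1.4,0,-0.5],0,0],[[-1.4,0,-0.5],0,0]]'; python3 st.py; python3 - <<'E'
from h import *
s=snap('side','side5');t=snap('top','top5')
whites(t,s)
E
```

```text
time_s: 8.1
ee_pos: [0.4368, 0.0165, 0.1041]
eef_rot: [-3.141, -0.001, -0.284]
force: [1.1, -0.1, 4.3]
grip_width: 0.0005
lead x,y,tip z rel wheel [ 0.7 -1.3 25.1] F XYZ own [1.13, 0.22, 4.25] [-3.141e+00 -1.000e-03 -2.840e-01] 8.1
time_s: 8.7
ee_pos: [0.3672, 0.0366, 0.1289]
eef_rot: [3.142, 0.001, -0.283]
force: [0.2, 0.4, 0.4]
grip_width: 0.0005
lead x,y,tip z rel wheel [-71.8  -1.4  49.9] F XYZ own [0.07, 0.44, 0.4] [ 3.142e+00  1.000e-03 -2.830e-01] 8.7
near top {0: (np.float64(261.0), np.float64(250.0)), 1: (np.float64(262.6), np.float64(245.2)), 2: (np.float64(264.4), np.float64(238.8)), 3: (np.float64(265.7), np.float64(233.4)), 4: (np.float64(265.8), np.float64(231.0)), 5: (np.float64(265.0), np.float64(232.5))}
   seen px 265.4 234.5 11 angle [55. 54. 45. 55. 52. 48. 50. 50. 48. 48. 43.]
near side {0: (np.float64(176.5), np.float64(205.5)), 1: (np.float64(181.9), np.float64(202.8)), 2: (np.float64(189.2), np.float64(203.7)), 3: (np.float64(195.5), np.float64(207.8)), 4: (np.float64(198.4), np.float64(213.4)), 5: (np.float64(196.7), np.float64(218.5))}
   seen px 192.2 206.1
[... 360 characters left out ...]
184.5)), 4: (np.float64(279.3), np.float64(183.0)), 5: (np.float64(278.2), np.float64(185.3))}
   seen px 278.8 184.5 13 angle [86. 89. 80. 85. 57. 51. 87. 85. 86. 91. 58. 56. -9.]
far side {0: (np.float64(233.7), np.float64(212.4)), 1: (np.float64(239.7), np.float64(209.7)), 2: (np.float64(247.3), np.float64(210.6)), 3: (np.float64(253.5), np.float64(214.8)), 4: (np.float64(255.9), np.float64(220.5)), 5: (np.float64(253.6), np.float64(225.6))}
   seen px 249.8 216.3 36 angle [  13.   18.  -15.   -6.   -0.    4.   10.   15.   19.    1.    6.   22.
   29.   36.   84.   83.   83.   85.   87.   80.   86.   83.   81.   87.
   84.   88.   85.   83.   91.   89.   95.  120.   97. -124. -126.  160.]
```

Near is at about 50°, click 3. The far wheel looks clearly different, at about 85° in both cameras. I'll compare them by eye before the last click.

```bash
cat > cmp.py <<'E'
import sys
from h import *
k=sys.argv[1];s=dict(np.load(f'side{k}.npz'));t=dict(np.load(f'top{k}.npz'))
R=[]
for c in (s,t):
    r=[]
    for C in (NW,FW):
        u,v=map(int,proj(c,C)); r.append(cv2.resize(c['img'][v-20:v+20,u-20:u+20],(300,300),interpolation=cv2.INTER_CUBIC))
    R.append(np.hstack(r))
cv2.imwrite(f'pics/cmp{k}.png',cv2.convertScaleAbs(np.vstack(R),alpha=1.3)[:,:,::-1])
E
python3 cmp.py 5
```

```text
(no output)
```

View pics/cmp5.png

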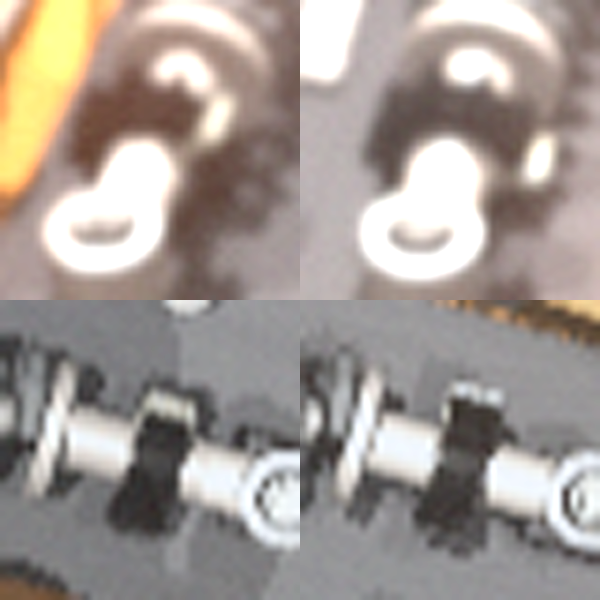

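In both cameras the near white rib (side crop (215,115)) sits one click short of the far one (side crop (540,160)). One more stroke.

```bash
python3 -m creep '[[[0.5,0,0],0,0],[[0.9,0,0.2],0,0],[[0.9,0,0.56],0,0],[[1.12,0,0.56],0,0],[[1.18,0,0.555],0,0],[[1.23,0,0.54],0,0],[[1.29,0,0.52],0,0],[[1.32,0,0.512],0,0],[[1.35,0,0.507],0,0],[[1.38,0,0.502],0,0],[[1.4,0,0.5],0,0],[[1.4,0,0.5],0,0]]'; python3 st.py
python3 -m creep '[[[0,0,-0.15],0,0],[[0,0,-0.4],0,0],[[-0.4,0,-0.7],0,0],[[-0.9,0,-1.2],0,0],[[-1.4,0,-1.7],0,0],[[-1.4,0,-1.8],0,0],[[-1.4,0,-1.8],0,0]]'; python3 st.py; python3 - <<'E'
from h import *
s=snap('side','side6');t=snap('top','top6')
whites(t,s)
b=dict(np.load('top0.npz'))['img'];cv2.imwrite('pics/ba.png',np.vstack([b,t['img']])[:, :,::-1][::1,::1])
E
python3 cmp.py 6
```

```text
time_s: 10.0
ee_pos: [0.4369, 0.0165, 0.1041]
eef_rot: [-3.141, -0.001, -0.284]
force: [0.6, 0.2, 4.3]
grip_width: 0.0008
lead x,y,tip z rel wheel [ 0.7 -1.3 25.1] F XYZ own [0.48, 0.35, 4.27] [-3.141e+00 -1.000e-03 -2.840e-01] 10.0
time_s: 10.7
ee_pos: [0.3695, 0.0362, 0.1946]
eef_rot: [-3.141, -0.002, -0.283]
force: [0.3, -0.3, 0.1]
grip_width: 0.0001
lead x,y,tip z rel wheel [-69.4  -1.2 115.6] F XYZ own [0.38, -0.21, 0.07] [-3.141e+00 -2.000e-03 -2.830e-01] 10.7
near top {0: (np.float64(261.0), np.float64(250.0)), 1: (np.float64(262.6), np.float64(245.2)), 2: (np.float64(264.4), np.float64(238.8)), 3: (np.float64(265.7), np.float64(233.4)), 4: (np.float64(265.8), np.float64(231.0)), 5: (np.float64(265.0), np.float64(232.5))}
   seen px 265.1 232.4 16 angle [90. 83. 79. 83. 84. 90. 82. 92. 85. 51. 49. 52. 90. 92. 55. 53.]
near side {0: (np.float64(176.5), np.float64(205.5)), 1: (np.float64(181.9), np.float64(202.8)), 2: (np.float64(189.2), np.float64(203.7)), 3: (np.float64(195.5), np.float64(207.8)), 4: (np.float64(198.4), np.float64(213.4)), 5: (np.float64(196.7), np.float64(218
[... 377 characters left out ...]
np.float64(279.3), np.float64(183.0)), 5: (np.float64(278.2), np.float64(185.3))}
   seen px 278.8 184.5 13 angle [87. 86. 86. 89. 57. 52. 90. 88. 89. 83. 53. 61. -9.]
far side {0: (np.float64(233.7), np.float64(212.4)), 1: (np.float64(239.7), np.float64(209.7)), 2: (np.float64(247.3), np.float64(210.6)), 3: (np.float64(253.5), np.float64(214.8)), 4: (np.float64(255.9), np.float64(220.5)), 5: (np.float64(253.6), np.float64(225.6))}
   seen px 249.5 216.6 38 angle [  13.   18.  -11.   -6.   -1.    4.   10.   15.   19.    1.    7.   12.
   28.   36.   81.   83.   82.   82.   84.   84.   75.   85.   80.   85.
   81.   83.   87.   85.   84.   84.   85.   89.  124.   95. -122. -128.
 -125.  159.]
```

View pics/cmp6.png

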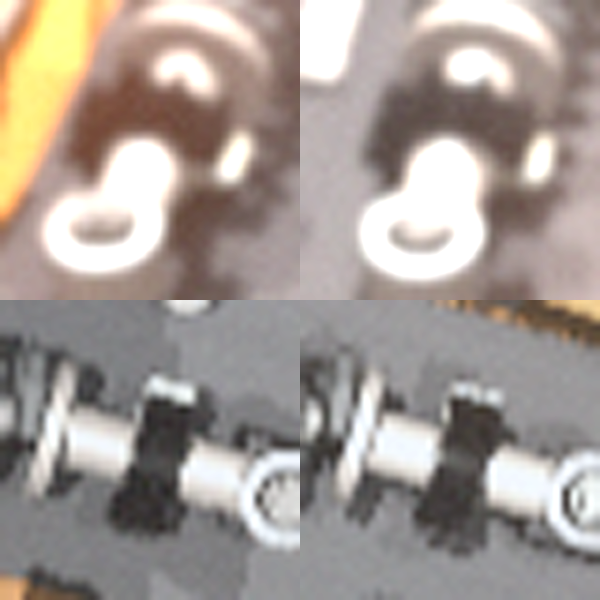

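View pics/side6.png

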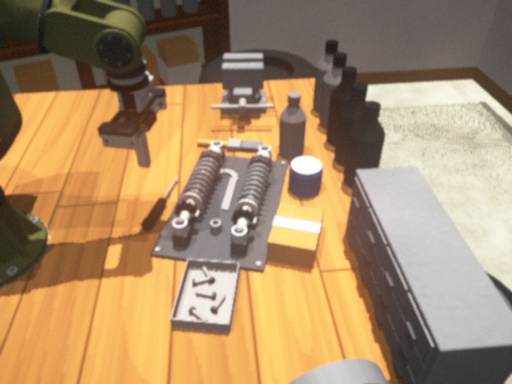

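The two wheels now match in both cameras, with the white rib at side crop (235,157) near and (540,160) far. The gripper is well clear at about (140,150), and the loose things sit where they did. Handing in.

```bash
python3 -m creep '[[[0,0,0],0,0],[[0,0,0],0,0],[[0,0,0],0,0]]'; python3 -c "
from station import ctrl
print(ctrl.hand_in())"
```

```text
time_s: 11.1
ee_pos: [0.3692, 0.0361, 0.1931]
eef_rot: [3.141, 0.001, -0.284]
force: [0.2, -0.4, -0.3]
grip_width: 0.0005
the job is handed in; nothing more can be done
None
```

I turned the near wheel from click 0 to 2.513 with four light flicks of the shut fingertips, one click each, and handed the job in at about 11 s.

- **Wheel match:** after the last click both cameras show the white rib at about 85–90° to the far side on both wheels. A few depth pixels on the top-camera rib read about 50–60° on both wheels. I took these as edge noise, since the side camera and the colour crops agree on 90°.
- **Forces:** the highest reading I took was about 10 N, when stroke two ran 2.7 mm farther than the first. That still gave one click, and I shortened the later strokes. I only read the force at the end of each move, so brief peaks in between were not seen.
- **Surroundings:** the arm never went near the far shock. By eye, the loose things look unmoved in the last side picture. I did not measure their shift.
- **Finish:** the fingertips ended about 114 mm above the wheel's axis and 70 mm towards the robot, with no contact force.

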